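# Hold the tool-case lid at its balance point

### The job

Take the brass glue weight off the closed lid of the wooden tool case and stand it gently, upright and wholly on the cork mat. Then swing the lid up to its balance point, standing straight upright on its hinge, without letting it topple over backwards, and keep hold of it there with the gripper while I fit the stay: hold it still for two seconds and finish still holding it. Leave the varnish bottle, the tin and the gouge alone.

Things in the scene. Friction and masses are not known exactly. Their poses are not given: they have to be found in the camera images.
- case: Dark wooden tool case, fixed to the bench, 170 deep (x) x 260 wide (y) x 85 mm high, open on top and covered by the lid. Origin: centre of its underside, on the bench. Its -x side is the front (towards the robot, up to 0.25 rad of yaw either way); y runs along the hinge, z up.
- lid (a joint): Lid angle, rad: 0 closed (flat), grows as the front edge swings up and back; 1.571 = upright, its balance point (mass in the board's mid-plane, which holds the hinge pin); below that it falls shut, above it falls open to a stop at 2.1. Nearly frictionless, no spring. A pale wooden board 175 long x 266 wide x 12 mm thick, 0.3 to 0.55 kg.
- lid_hinge (a point): Middle of the hinge pin, which runs along the case's y axis on top of the case's rear (+x) wall: in the case's frame x = +85, y = 0, z = 91 mm. Turns with the lid.
- lid_handle (a point): Centre of the brass dowel handle: 18 mm thick, 44 mm long, parallel to the hinge, 215 mm from its pin in the board's mid-plane, 40 mm off the lid's front edge, on one stem in its middle (14 mm wide). Pinched on its two ends from above it turns between the finger pads as the lid swings, so the gripper can keep pointing down. Height: 91 mm closed, 306 mm upright. Axes: the lid's.
- weight: Loose brass glue weight, about 0.45 to 0.65 kg, standing on the closed lid (whose top is 97 mm above the bench): a disc 50 mm in diameter and 30 mm high, a neck 16 mm in diameter, and a knob 28 mm in diameter from 51 to 70 mm height. Origin: centre of its underside; z is its axis.
- mat: Square cork mat, 130 x 130 x 4 mm, fixed on the bench to the left or the right of the case. Origin: centre of its underside, on the bench; x and y along its edges.
- varnish: Loose amber varnish bottle with a black cap, 54 mm in diameter, 130 mm high, upright on the bench on the other side of the case. Origin: centre of its underside. To be left alone.
- tin: Loose steel tin, 68 mm in diameter, 85 mm high, upright on the bench. Origin: centre of its underside. To be left alone.
- gouge: Loose gouge (hand tool with a pale wooden handle and a thin steel shank), 160 mm long, lying on the bench along its x axis, handle to -x. To be left alone.
Not all that is in view belongs to the job. Of the things like the weight, leave any that is blue; of the rest the larger one is meant.

How it is judged:
On the way, in this order (a step that is already met when the one before it is completed fails the run):
1. the weight stands upright on the cork mat, let go, with the lid still closed (x of weight in the frame of mat between -0.042 and 0.042 m and y of weight in the frame of mat between -0.042 and 0.042 m and height (world z) of weight between 0.001 and 0.01 m and angle between weight's own z axis and vertical below 0.12 rad and linear speed of weight below 0.03 m/s and contact force between the fingers and weight below 0.05 N and value of joint lid below 0.1 rad), for 0.2 s.
2. the lid is held still by the gripper at its balance point (upright within 0.07 rad) for 1.5 s (value of joint lid between 1.5008 and 1.6408 rad and velocity of joint lid between -0.08 and 0.08 rad/s and contact force between the fingers and lid above 0.5 N), for 1.5 s.
At the end, for the whole second after the job is handed in: The lid stands upright (1.571 within 0.07 rad) and still (under 0.08 rad/s), touched by the fingers (over 0.5 N); the weight stands at rest and let go, upright within 0.12 rad, its centre within 42 mm of the mat's centre along each mat axis (all of step 2 and x of weight in the frame of mat between -0.042 and 0.042 m and y of weight in the frame of mat between -0.042 and 0.042 m and height (world z) of weight between 0.001 and 0.01 m and angle between weight's own z axis and vertical below 0.12 rad and linear speed of weight below 0.03 m/s and contact force between the fingers and weight below 0.05 N); the arm keeps its last pose, push and grip.
It fails at once if the lid is opened while the weight is not yet on the mat (value of joint lid above 0.15 rad and (horizontal distance between weight and mat above 0.08 m or height (world z) of weight above 0.03 m)).
It fails at once if the lid topples over backwards (past 1.85 rad) (value of joint lid above 1.85 rad).
It fails at once if the weight is dropped (falls freely faster than 0.65 m/s) (linear speed of weight above 0.65 m/s and contact force between the fingers and weight below 0.05 N).
It fails at once if the weight is knocked over (angle between weight's own z axis and vertical above 0.9 rad).
It fails at once if the bottle, the tin or the gouge is moved (over 20 mm) or tipped (distance of any of varnish, tin, gouge from where it was at the start of the episode above 0.02 m or angle between any of varnish, tin's own z axis and vertical above 0.3 rad).
It also fails if it takes over 72 s, if anything falls off the work surface, if the arm or the gripper's body presses on something with over 40 N, if the wrist force passes 120 N, or if a joint passes its speed limit or range.

### The arm

A 6-joint arm with a two-finger parallel gripper is mounted at the origin on the work surface. World frame = base frame: x ahead of the robot, y to its left, z up, the work surface at z = 0. Lengths are in m, angles in rad, forces in N, time in s.
With the tool pointing down it reaches from about 0.4 to 0.925 m from the base axis. Payload 12.5 kg.
Tool frame: the origin (TCP) lies at the very end of the fingers, on their centre line; the grasp point (between the pads) lies 19 mm behind it (bot.grasp_offset is the z of the grasp point in the tool frame, in m); z points along the fingers, y is the line along which they close (so a half turn about z gives the same grasp; the last joint's range is limited). The gripper opens to 95 mm and grips with 3 to 60 N. Pads are 20 mm wide; open, the fingers measure 119 mm over their backs; the gripper's body (75 mm by 180 mm) begins 59 mm behind the grasp point.
Start: joints at [-1.41, 0.491, 1.559, -0, 1.092, -0.106], TCP at [0.165, -0.603, 0.215] pointing down, gripper open.
Joint ranges: [-3.1, 3.1], [-0.84, 2.19], [0.05, 2.79], [-1.13, 4.28], [0.06, 2.93], [-2.69, 2.69]. Speed limits (rad/s): [2.22, 2.22, 2.79, 3.14, 3.14, 3.14].

### API

Orientations are given as [roll, pitch, yaw] about the fixed x, y, z axes, in that order (R = Rz(yaw) Ry(pitch) Rx(roll)).
In Python, from station import bot, effector, kinematics, status, vision gives the robot as it stands. Calls block until the motion is done:
- bot.move_to(position, orientation): joint-space move of the TCP to a pose.
- bot.move_straight(position, vel=0.15, ori=None, max_force=None): straight line of the TCP; ori=None keeps the orientation; vel is the mean speed in m/s. With max_force (N) it stops when the force on the tool has changed by that much, and returns True; else False.
- bot.move_joints(angles): joint-space move.
- effector.command_gripper(opening, squeeze=None): finger opening in m; squeeze is the grip in N (None keeps the last); returns when the fingers have stopped.
- bot.hold(seconds).
- kinematics.ik(position, orientation): joint angles nearest the present ones, or None.
- status.sense(): the state.
- vision.capture(name): name is "side" or "top"; returns a dict with "color" (400x640x3 uint8, red, green, blue), "z_map" (400x640 float32, m along the optical axis (not along the pixel's ray), 0 where there is no reading), "vertical_fov" (degrees; the focal length in pixels is half the picture's height over the tangent of half this angle, whatever the lens; pixels are square), "cx", "cy" (the principal point, pixels), "rvec" (rotation vector, rad) and "tvec" (3), from world to camera coordinates, as OpenCV has them. Camera axes: x right, y down, z forward; pixel columns grow to the right and rows downward; lengths in m; the calibration is good to about 2 mm. A picture is of the moment at which its call begins.
A pose or a line that the arm cannot do raises bot.IKError and nothing moves.
- bot.finish_job(): hands the job in; it is judged then, once.
The state is a dict: "time": time; "qpos": joint angles; "joint_vel": joint speeds; "tau": joint torques, N m; "tcp_pos": TCP position; "eef_rot": TCP orientation; "ft_force": force on the tool from outside, world axes, zero at the start; "torque": the same for the moment, N m; "grip_width": finger opening in m; "finger_force": force on a finger pad.
Only numpy, scipy, OpenCV 4.12 (cv2) and the standard library are available. Lean on these libraries where they do the work, as an engineer would, in place of code of your own. Each camera call takes 0.05 s, during which the arm holds its last target. There are 200 camera calls.

## Working session

There is one attempt and no reset: what is moved stays moved. The work goes in short steps, each a Python script; the robot and the scene stay as the last script left them, time stands still between calls to the robot, and variables do not carry over. Pictures are saved under pics/ and viewed, at most 10 in all, crops included, and the job is handed in when it is done.

```bash
mkdir -p pics; ls
cat > h.py <<'E'
import numpy as np, cv2
from station import bot, effector, kinematics, status, vision
def cap(n):
    c=vision.capture(n); R=cv2.Rodrigues(np.array(c["rvec"],float))[0]; t=np.array(c["tvec"],float).ravel()
    z=c["z_map"]; f=200/np.tan(np.radians(c["vertical_fov"])/2)
    v,u=np.mgrid[0:400,0:640]
    P=np.stack([(u-c["cx"])/f*z,(v-c["cy"])/f*z,z],-1)
    W=(P-t)@R; W[z==0]=np.nan
    return c["color"],W
E
python3 - <<'E'
from h import *
for n in("top","side"):
    c,W=cap(n); np.savez(n+".npz",c=c,W=W)
    cv2.imwrite(f"pics/{n}0.png",c[...,::-1])
E
```

```text
pics
```

View pics/top0.png

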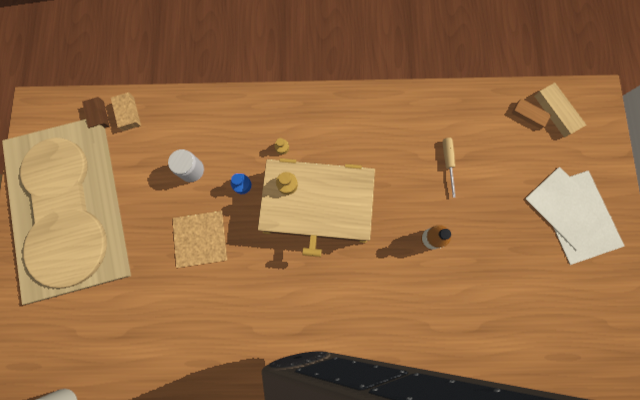

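View pics/side0.png

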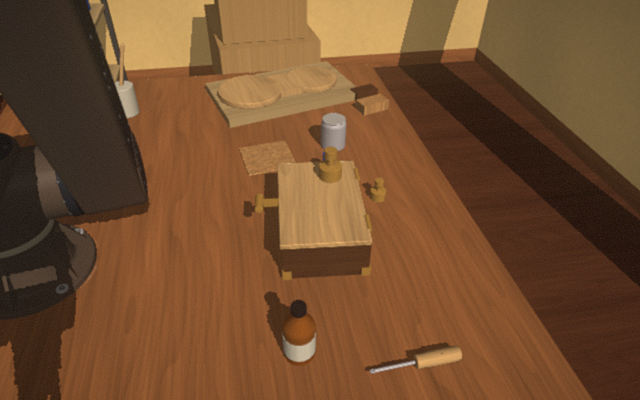

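The top view shows the target weight on the lid at (288,182), and its decoys: a blue one at (241,184) and a small brass one at (281,146), both on the bench. The mat is at (200,239), the handle at (312,252), the tin at (185,165) and the bottle at (437,236). The side view agrees.

```bash
cat > meas.py <<'E'
from h import *
d=np.load("top.npz"); c,W=d["c"],d["W"]
def box(u0,u1,v0,v1,z0,z1):
    P=W[v0:v1,u0:u1].reshape(-1,3); return P[(P[:,2]>z0)&(P[:,2]<z1)]
k=box(265,310,160,205,.155,.18); print("knob",len(k),(k.min(0)+k.max(0))/2,k.max(0)-k.min(0))
def rect(P):
    r=cv2.minAreaRect(P[:,:2].astype(np.float32)); print(r); return r
l=box(250,385,155,245,.09,.101); rect(l); print(np.median(l[:,2]))
h=box(295,330,246,262,.085,.11); print("handle",len(h));rect(h)
print("sides",[W[v,u].round(3).tolist() for v,u in((252,305),(252,312),(252,319),(243,313))])
# mat: 4 corners
rgb=c.astype(int); m=box(165,235,205,275,.0025,.008);print(len(m));rect(m)
for n,(u,v) in dict(tin=(182,160),blue=(238,180),small=(281,144),bottle=(445,234)).items(): print(n,W[v,u].round(3))
E
python3 meas.py
python3 - <<'E'
import numpy as np,cv2
d=np.load("top.npz")["c"][...,::-1]
cv2.imwrite("pics/crop.png",cv2.resize(d[130:280,165:365],None,fx=4,fy=4,interpolation=2))
E
```

```text
knob 127 [0.62700399 0.07029952 0.16258534] [0.02842645 0.02686918 0.01433721]
((0.5833466649055481, 0.0002537071704864502), (0.26632624864578247, 0.201045960187912), 83.6593246459961)
0.09543015026197339
handle 161
((0.4679969251155853, 0.014498583972454071), (0.042204033583402634, 0.023765942081809044), 88.63285827636719)
sides [[0.465, 0.028, 0.097], [0.465, 0.012, 0.1], [0.465, -0.004, 0.1], [0.486, 0.01, 0.094]]
1071
((0.5036249756813049, 0.3025452196598053), (0.1611042618751526, 0.16524896025657654), 86.26236724853516)
tin [0.699 0.331 0.084]
blue [0.648 0.195 0.069]
small [0.746 0.089 0.051]
bottle [ 0.498 -0.291  0.127]
```

View pics/crop.png

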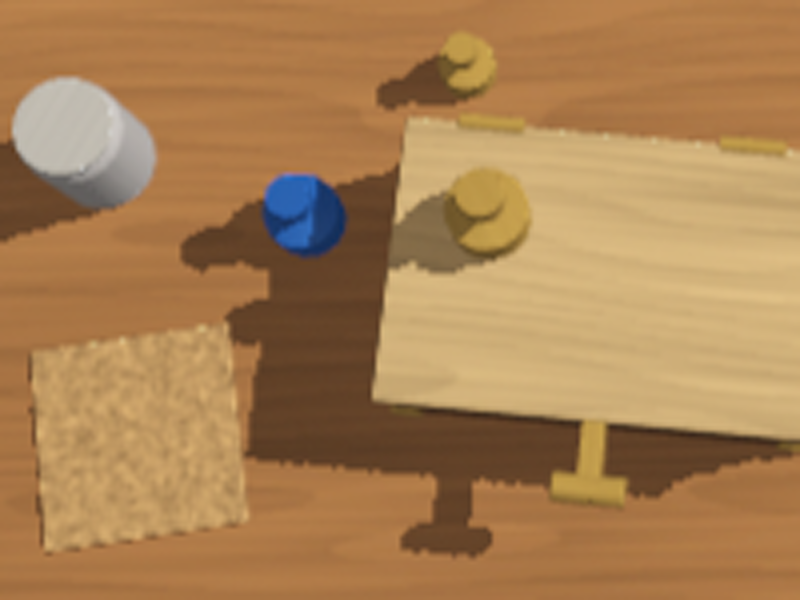

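```bash
cat >> meas.py <<'E'
print('----')
M=((W[...,2]>.088)&(W[...,2]<.103)).astype(np.uint8); M[:, :250]=0;M[:,385:]=0;M[:155]=0;M[246:]=0
M[160:205,265:310]=1
M=cv2.morphologyEx(M,cv2.MORPH_OPEN,np.ones((15,15)))
l=W[M>0]; l=l[np.abs(l[:,2]-.096)<.004]; r=rect(l); a=np.radians(r[2]-90); print("yaw",a)
def at(u,v,z):   # median-free: point via depth
    return np.nanmedian(W[v-2:v+3,u-2:u+3].reshape(-1,3),0)
print("mat c",at(199,239,0))
for cu,cv in((32,352),(225,325),(247,520),(46,552)):
    print(W[round(130+cv/4),round(165+cu/4)].round(3))
E
python3 meas.py | sed -n '/----/,$p'
python3 - <<'E'
from h import *
for p in ([.627,.0703,.25],[.627,.0703,.1385],[.503,.302,.25],[.503,.302,.0455],[.466,.0145,.072],[.68,-.005,.287],[.68,-.005,.4]):
  for y in (0,-.1,1.57,-1.57,3.04): 
    q=kinematics.ik(p,[np.pi,0,y]); print(p,y,None if q is None else np.round(q,2))
s=status.sense();print(s["time"],s["eef_rot"],s["finger_force"])
E
```

```text
----
((0.5927927494049072, -0.0005834698677062988), (0.2653842270374298, 0.17825168371200562), 83.58694458007812)
yaw -0.11192893219050427
mat c [0.50994694 0.30632715 0.00254396]
[0.566 0.376 0.004]
[0.582 0.252 0.001]
[ 0.455  0.234 -0.002]
[ 0.437  0.364 -0.003]
[0.627, 0.0703, 0.25] 0 [ 0.01  0.47  1.5  -0.    1.17  1.58]
[0.627, 0.0703, 0.25] -0.1 [ 0.01  0.47  1.5  -0.    1.17  1.68]
[0.627, 0.0703, 0.25] 1.57 [ 0.01  0.47  1.5  -0.    1.17  0.01]
[0.627, 0.0703, 0.25] -1.57 None
[0.627, 0.0703, 0.25] 3.04 [ 0.01  0.47  1.5   0.    1.17 -1.46]
[0.627, 0.0703, 0.1385] 0 [ 0.01  0.58  1.62 -0.    0.94  1.58]
[0.627, 0.0703, 0.1385] -0.1 [ 0.01  0.58  1.62 -0.    0.94  1.68]
[0.627, 0.0703, 0.1385] 1.57 [ 0.01  0.58  1.62 -0.    0.94  0.01]
[0.627, 0.0703, 0.1385] -1.57 None
[0.627, 0.0703, 0.1385] 3.04 [ 0.01  0.58  1.62  0.    0.94 -1.46]
[0.503, 0.302, 0.25] 0 [ 0.43  0.4   1.61 -0.    1.13  2.  ]
[0.503, 0.302, 0.25] -0.1 [ 0.43  0.4   1.61 -0.    1.13  2.1 ]
[0.503, 0.302, 0.25] 1.57 [ 0.43  0.4   1.61 -0.    1.13  0.43]
[0.503, 0.302, 0.25] -1.57 None
[0.503, 0.302, 0.25] 3.
[... 558 characters left out ...]
7 None
[0.466, 0.0145, 0.072] 3.04 [-0.11  0.49  2.08  0.    0.57 -1.58]
[0.68, -0.005, 0.287] 0 [-0.1   0.52  1.31 -0.    1.31  1.47]
[0.68, -0.005, 0.287] -0.1 [-0.1   0.52  1.31 -0.    1.31  1.57]
[0.68, -0.005, 0.287] 1.57 [-0.1   0.52  1.31  0.    1.31 -0.1 ]
[0.68, -0.005, 0.287] -1.57 None
[0.68, -0.005, 0.287] 3.04 [-0.1   0.52  1.31  0.    1.31 -1.57]
[0.68, -0.005, 0.4] 0 [-0.1   0.47  1.11 -0.    1.56  1.47]
[0.68, -0.005, 0.4] -0.1 [-0.1   0.47  1.11 -0.    1.56  1.57]
[0.68, -0.005, 0.4] 1.57 [-0.1   0.47  1.11  0.    1.56 -0.1 ]
[0.68, -0.005, 0.4] -1.57 None
[0.68, -0.005, 0.4] 3.04 [-0.1   0.47  1.11  0.    1.56 -1.57]
0.1 [-3.14058851e+00 -1.11210518e-04  2.66819914e-01] 0.0
```

Run:
```python
from h import *
O=[np.pi,0,0]
bot.move_to([.627,.0703,.26],O)
print(bot.move_straight([.627,.0703,.139],.08,max_force=8))
effector.command_gripper(.02,40)
s=status.sense();print(s["time"],s["grip_width"],s["finger_force"],s["tcp_pos"])
bot.move_straight([.627,.0703,.26],.1)
s=status.sense();print(s["time"],s["grip_width"],s["finger_force"],s["ft_force"])
c,_=cap("side");cv2.imwrite("pics/lift.png",c[...,::-1])
```

```text
False
5.725 0.027241577692329547 39.99997269056621 [0.62700661 0.07039757 0.13899079]
7.0833 0.026893820640431984 39.998920654761605 [-0.36107948  0.60089418 -3.84314828]
```

View pics/lift.png

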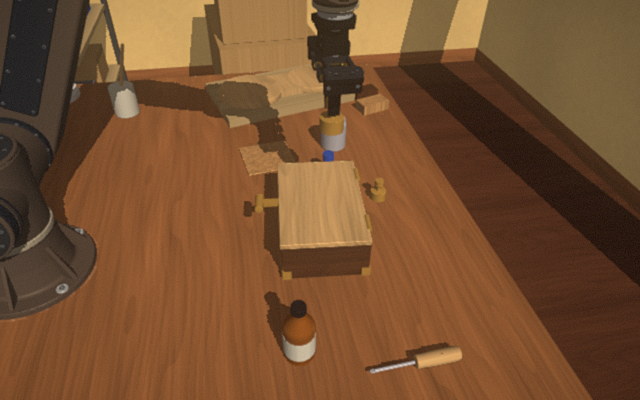

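The weight is held upright in the gripper at (332,125), and the lid is clear and closed.

Run:
```python
from h import *
x,y=.510,.3065
bot.move_straight([x,y,.26],.15)
bot.move_straight([x,y,.065],.12)
print(bot.move_straight([x,y,.040],.02,max_force=2.5))
s=status.sense();print(s["time"],s["tcp_pos"],s["ft_force"])
effector.command_gripper(.06)
bot.hold(.4)
bot.move_straight([x,y,.16],.1)
c,W=cap("top");cv2.imwrite("pics/place.png",c[...,::-1])
print(status.sense()["time"])
```

```text
True
11.7167 [0.50998538 0.30658143 0.0459568 ] [-1.33359446  0.23471846  5.54285244]
14.225
```

View pics/place.png

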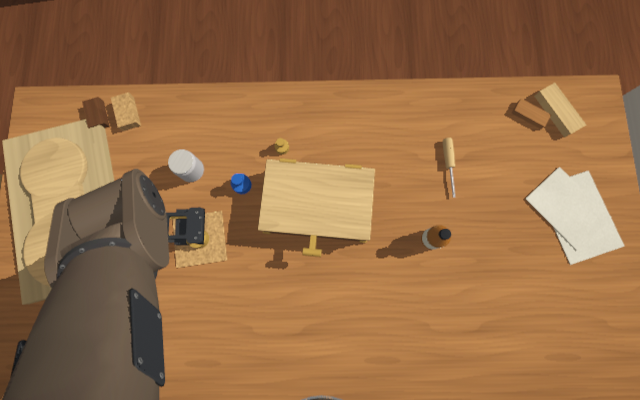

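The arm hides the weight on the mat here, while the lid is clear and the handle is at (312,252). I'll move above the handle and check the weight from there.

Run:
```python
from h import *
O=[np.pi,0,-.112]
bot.move_straight([.51,.3065,.24],.15)
bot.move_to([.466,.0138,.2],O)
c,W=cap("top");c2,W2=cap("side")
cv2.imwrite("pics/both.png",np.vstack([cv2.resize(c[140:290,150:400],(800,480))[:300],cv2.resize(c2[100:250,200:400],(400,300))[:, :400].repeat(2,1)[:, :800]])[...,::-1])
P=W[200:275,165:235].reshape(-1,3);k=P[(P[:,2]>.058)&(P[:,2]<.09)];print("knob",len(k),(k.min(0)+k.max(0))/2)
print(status.sense()["time"])
```

```text
knob 124 [0.50975896 0.30571918 0.06884664]
16.15
```

View pics/both.png

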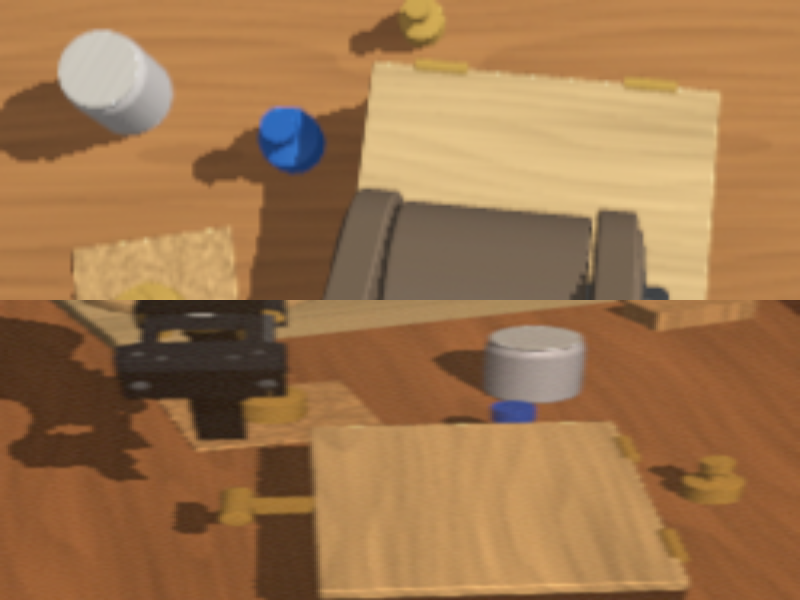

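The weight stands in the middle of the mat (knob at 0.510, 0.306, z 0.069). The gripper is above the handle, and nothing else has moved. Now I'll grip the handle.

```bash
cat >> h.py <<'E'
O=[np.pi,0,-.112]; H=np.array([.6797,-.0104,.091]); e=np.array([np.cos(.112),-np.sin(.112),0]); L=.215
def hp(th): return H-L*np.cos(th)*e+np.array([0,0,L*np.sin(th)-.019])
def swing(a,b,n,vel):
    for th in np.linspace(a,b,n+1)[1:]:
        bot.move_straight(hp(th),vel,ori=O)
        s=status.sense(); print(round(th,2),round(s["time"],2),s["ft_force"].round(1) if hasattr(s["ft_force"],'round') else np.round(s["ft_force"],1),round(s["grip_width"],4),round(s["finger_force"],1))
E
python3 - <<'E'
from h import *
effector.command_gripper(.08)
print(hp(0),bot.move_straight(hp(0),.08,ori=O,max_force=8))
effector.command_gripper(.03,30)
s=status.sense();print(s["time"],s["grip_width"],s["finger_force"],np.round(s["ft_force"],1))
swing(0,.3,3,.06)
c,W=cap("side");cv2.imwrite("pics/sw.png",c[...,::-1])
E
```

```text
[0.46604707 0.01362969 0.072     ] False
19.1667 0.043617957413319704 30.00016361474991 [0.9 4.9 0.5]
0.1 19.68 [ 2.2  5.3 -2.5] 0.0435 30.0
0.2 20.18 [ 3.2  5.  -3.5] 0.0439 30.0
0.3 20.69 [ 2.6  4.2 -2.8] 0.0437 30.0
```

View pics/sw.png

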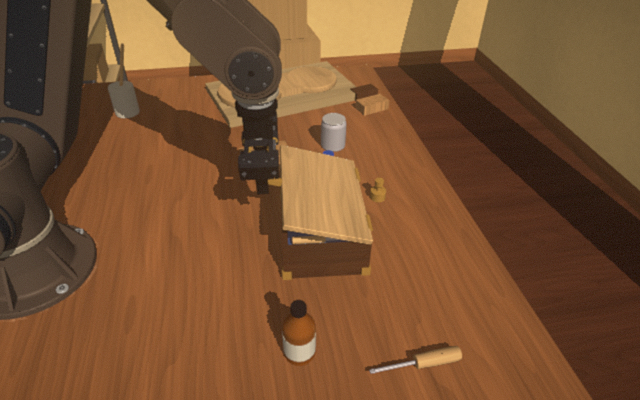

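The lid is up about 0.3 rad, its front edge at (283,150) beside the gripper, which has a firm hold at (262,175). I'll carry on.

Run:
```python
from h import *
swing(.3,1.2,9,.06); swing(1.2,1.571,5,.04)
bot.hold(.3)
c,W=cap("side");cv2.imwrite("pics/up.png",c[...,::-1]); np.savez("up.npz",c=c,W=W)
ct,Wt=cap("top"); np.savez("upt.npz",c=ct,W=Wt)
# lid board plane: points well above the case, near hinge plane
for n,w in(("side",W),("top",Wt)):
    P=w.reshape(-1,3); P=P[~np.isnan(P[:,0])]; d=P-H; s=d@e; y=d@np.array([np.sin(.112),np.cos(.112),0])
    m=(abs(s)<.06)&(abs(y)<.125)&(d[:,2]>.02)&(d[:,2]<.16); print(n,m.sum())
    if m.sum()>50: print(np.polyfit(d[m,2],s[m],1))
```

```text
0.4 21.25 [ 3.2  5.2 -4.1] 0.0437 30.0
0.5 21.76 [ 2.5  5.2 -4.3] 0.0433 30.0
0.6 22.27 [ 1.5  4.8 -3.9] 0.044 30.0
0.7 22.77 [ 2.3  5.2 -3.8] 0.0434 30.0
0.8 23.28 [ 1.7  5.1 -3.3] 0.0436 30.0
0.9 23.79 [ 0.9  4.9 -4. ] 0.0439 30.0
1.0 24.3 [ 0.8  5.  -2.7] 0.0437 30.0
1.1 24.81 [-0.2  5.2 -1.9] 0.0434 30.0
1.2 25.32 [-1.2  5.  -1.2] 0.0439 30.0
1.27 25.87 [-1.3  4.3  0.4] 0.0439 30.0
1.35 26.42 [-0.6  5.1 -0.8] 0.0436 30.0
1.42 26.97 [-0.2  5.7  1.3] 0.0437 30.0
1.5 27.52 [-0.4  5.8  1.6] 0.0437 30.0
1.57 28.07 [-0.3  5.3  2.8] 0.0439 30.0
side 1325
[-0.02749296 -0.0065191 ]
top 317
[-0.02809745 -0.00742741]
```

View pics/up.png

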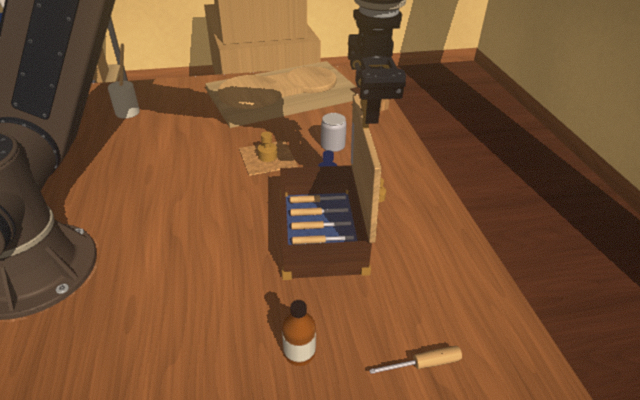

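The lid stands nearly upright, from (355,95) to (375,240), held by the gripper at (372,105). The weight stands on the mat at (267,148). The depth fit puts the lid about 0.028 rad short of vertical, so I'll correct part of that and hold.

Run:
```python
from h import *
swing(1.571,1.591,1,.01)
bot.hold(2.3)
for n in("side","top"):
    c,W=cap(n); P=W.reshape(-1,3); P=P[~np.isnan(P[:,0])]; d=P-H; s=d@e; y=d@np.array([np.sin(.112),np.cos(.112),0])
    m=(abs(s)<.06)&(abs(y)<.115)&(d[:,2]>.02)&(d[:,2]<.16)
    p=np.polyfit(d[m,2],s[m],1)
    for _ in range(5):
        k=m.copy(); k[m]=abs(s[m]-np.polyval(p,d[m,2]))<.004; p=np.polyfit(d[k,2],s[k],1)
    print(n,k.sum(),p)
    if n=="top":
        P=W[200:275,165:235].reshape(-1,3);k=P[(P[:,2]>.058)&(P[:,2]<.09)];print("knob",len(k),(k.min(0)+k.max(0))/2)
s=status.sense();print(s["time"],s["tcp_pos"],s["finger_force"],np.round(s["ft_force"],1))
```

```text
1.59 29.05 [-0.8  4.9  2.5] 0.0434 30.0
side 1347 [-0.00824358 -0.00652297]
top 269 [-0.00928805 -0.0073623 ]
knob 123 [0.50988294 0.30604108 0.06702214]
31.45 [ 0.68410647 -0.01036737  0.28763884] 30.000024139881134 [-0.7  5.3  3.4]
```

The lid is now within 0.01 rad of upright and has held still for more than 2 s, with the weight at rest on the mat. I'm handing the job in.

```bash
python3 -c "
from h import *
print(bot.finish_job())"
```

```text
the job is handed in; nothing more can be done
None
```

The job is handed in: the brass weight stands upright in the middle of the cork mat, and the gripper is holding the lid still within about 0.01 rad of upright by my camera measurement; the hand-in call returned no verdict.

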